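Find the free bay by its rocking cover and open it

ROBOT

A 6-joint arm with a two-finger parallel gripper is mounted at the origin on the work surface. World frame = base frame: x ahead of the robot, y to its left, z up, the work surface at z = 0. Lengths are in m, angles in rad, forces in N, time in s.
With the tool pointing down it reaches from about 0.25 to 0.8 m from the base axis. Payload 3.9 kg.
Tool frame: the origin (TCP) lies at the very end of the fingers, on their centre line; the grasp point (between the pads) lies grip_point_offset behind it (grip_point_offset is the distance from the TCP to the grasp point, in m); y points along the fingers, z is the direction in which the jaws open and shut, and the axes are right-handed (so a half turn about y gives the same grasp; the last joint's range is limited). The gripper opens to 85 mm and grips with 20 to 120 N. Pads are 22 mm wide; open, the fingers measure 114 mm over their backs; the gripper's body (76 mm by 85 mm) begins 54 mm behind the grasp point. The pads swing forward as they close: fully open they stand 13 mm farther back than shut.
Start: joints at [1.173, 0.26, -0.138, 1.173, 0, 1.571], TCP at [0.203, 0.484, 0.231] pointing down, gripper open.
Joint ranges: [-2.78, 2.78], [-0.83, 1.72], [-1.28, 1.37], [-1.9, 2.12], [-1.57, 1.48], [-3.14, 3.14]. Speed limits (rad/s): [2.57, 2.57, 3.14, 3.14, 3.14, 3.14].

INTERFACE

Orientations are given as a unit quaternion [w, x, y, z].
In Python, from plant import state, grab_frame, camera_info, finish_job, grip_point_offset gives the robot as it stands.
- The arm moves only by the tool move_arm, never from a script. Its argument "series" is a list of rows, each an object with "fingers": the opening, from 0 (shut) to 1 (fully open); "linear": the shift along the tool's x, y, z in mm, a list of three; "turn": the turn about the tool's y in rad. In form: [{"fingers": fingers, "linear": [dx, dy, dz], "turn": turn}, ...]. A call has 1 to 12 rows; each row shifts and turns the commanded pose from where the row before left it, along the tool's axes as they then stand; what a row does not reach is not made up. A row lasts 1/10 s, in which the tool goes at most 50 mm and 8.59 degrees, less where a joint would pass 70% of its speed; a pose out of reach is approached as far as the arm can. A call with a gripper value outside its range is refused whole. The fingers move at their own pace and stop on an object; the grip force is fixed at half the most. Time passes only in rows, so rows that do not move let the fingers close. It gives the time, the measured TCP pose, the force and the opening at its end, in the units of the state.
- state(): the state, without advancing time (a new reading comes with each control period).
- grab_frame(name): name is "scene" or "side" or "wrist"; returns the picture (480x640x3 uint8, red, green, blue); there is no depth.
- camera_info(name): a dict with "fx", "fy", "cx", "cy" (pixels), "k1" (the pictures are not rectified: a ray, as slopes to the right and down, at radius r is drawn at 1 + k1 r^2 times it, then the intrinsics apply), "rvec" (rotation vector, rad) and "tvec" (3), from world to camera coordinates, as OpenCV has them. Camera axes: x right, y down, z forward; pixel columns grow to the right and rows downward; lengths in m; the calibration is good to about 2 mm. A picture is of the moment at which its call begins: read the wrist's pose just before it. camera_info takes no time and is no camera call; for the wrist camera it gives the pose at the moment of the call.
- finish_job(): hands the job in, once; it reports no verdict.
The state is a dict: "time": time; "joints": joint angles; "joint_velocities": joint speeds; "tau": joint torques, N m; "ee_pos": TCP position; "tcp_rot": TCP orientation; "contact_force": force on the tool from outside, world axes, zero at the start; "torque": the same for the moment, N m; "gripper_width": finger opening in m.
Only numpy, scipy, OpenCV 4.12 (cv2) and the standard library are available. Lean on these libraries where they do the work, as an engineer would, in place of code of your own. Each camera call takes 0.05 s, during which the arm holds its last target. There are 200 camera calls.

TASK

One bay of the grey four-bay box is free, the other three are packed right up to their blue covers: press the covers with a fingertip, one after another, on their white marks until you find the one that rocks, then push that marked end down into the bay until the cover is fully open, and leave it standing open. Only touch and press: do not pick up, push aside or knock over anything that stands on the box or the bench.

Things in the scene. Friction and masses are not known exactly. Their poses are not given: they have to be found in the camera images.
- unit: grey four-bay box fixed to the bench, 410 mm along its y, 90 mm tall. Origin on the bench under the middle of the row of bays; x points to the side away from the robot (near face x = -74 mm), z up. Four like blue covers, flush with its top, centred at x = 0, y = 150, 50, -50, -150 mm. Behind them a ledge at 90 mm height (x 70 to 134 mm). Bays inside: 138 x 95 mm, 85 mm deep
- mark1 (a point): centre of the white press mark (26 mm disc) on top of blue cover 1 (cover 1 at the box's +y end, counting towards -y), 90 mm above the bench when level; moves with the cover. Cover: plate 132 (x) x 90 (y) x 5 mm, pivoting about a line along y across its middle, 38 mm from the mark towards the box's +x
- mark2 (a point): centre of the white press mark (26 mm disc) on top of blue cover 2 (cover 1 at the box's +y end, counting towards -y), 90 mm above the bench when level; moves with the cover. Cover: plate 132 (x) x 90 (y) x 5 mm, pivoting about a line along y across its middle, 38 mm from the mark towards the box's +x
- mark3 (a point): centre of the white press mark (26 mm disc) on top of blue cover 3 (cover 1 at the box's +y end, counting towards -y), 90 mm above the bench when level; moves with the cover. Cover: plate 132 (x) x 90 (y) x 5 mm, pivoting about a line along y across its middle, 38 mm from the mark towards the box's +x
- mark4 (a point): centre of the white press mark (26 mm disc) on top of blue cover 4 (cover 1 at the box's +y end, counting towards -y), 90 mm above the bench when level; moves with the cover. Cover: plate 132 (x) x 90 (y) x 5 mm, pivoting about a line along y across its middle, 38 mm from the mark towards the box's +x
- cover1 (a joint): tilt of cover 1 in rad: 0 level, growing to 1.1 (fully open, at its stop) as its marked end goes down into the bay and the other end rises. Only the marked end goes down. Over a packed bay it gives less than 0.05 rad; over the free bay it yields to 2 to 4 N at the mark, has no spring, and stays where it is left
- cover2 (a joint): tilt of cover 2 in rad: 0 level, growing to 1.1 (fully open, at its stop) as its marked end goes down into the bay and the other end rises. Only the marked end goes down. Over a packed bay it gives less than 0.05 rad; over the free bay it yields to 2 to 4 N at the mark, has no spring, and stays where it is left
- cover3 (a joint): tilt of cover 3 in rad: 0 level, growing to 1.1 (fully open, at its stop) as its marked end goes down into the bay and the other end rises. Only the marked end goes down. Over a packed bay it gives less than 0.05 rad; over the free bay it yields to 2 to 4 N at the mark, has no spring, and stays where it is left
- cover4 (a joint): tilt of cover 4 in rad: 0 level, growing to 1.1 (fully open, at its stop) as its marked end goes down into the bay and the other end rises. Only the marked end goes down. Over a packed bay it gives less than 0.05 rad; over the free bay it yields to 2 to 4 N at the mark, has no spring, and stays where it is left
- weight: bystander: brass laboratory weight with a knob, 38 mm diameter, 54 mm tall, loose on the box's back ledge; origin at the centre of its underside
- jar: bystander: small jar with red cap, 40 mm diameter, 65 mm tall, loose on the box's back ledge; origin at the centre of its underside
- case: bystander: red pencil case, 170 x 70 x 28 mm, on the bench; origin at the centre of its underside
- tape: bystander: yellow roll of tape, 64 mm outside diameter, 18 mm tall, flat on the bench; origin at the centre of its underside
- beaker: bystander: glass beaker, 70 mm diameter, 90 mm tall, on the bench; origin at the centre of its underside
- dispenser: bystander: blue tape dispenser, about 130 x 60 x 76 mm, on the bench; origin at the centre of its underside

How it is judged:
On the way:
1. a cover rocks under the fingers' press (contact force between the fingers and unit above 0.5 N and value of joint any of cover1, cover2, cover3, cover4 above 0.08 rad), for 0.05 s.
At the end, for the whole second after the job is handed in: the cover over the free bay stands open, tilted more than 0.9 rad (its stop is at 1.1), at rest, and the other three are level (under 0.1 rad) (((value of joint cover1 above 0.9 rad and not (value of joint any of cover2, cover3, cover4 above 0.1 rad)) or (value of joint cover2 above 0.9 rad and not (value of joint any of cover1, cover3, cover4 above 0.1 rad)) or (value of joint cover3 above 0.9 rad and not (value of joint any of cover1, cover2, cover4 above 0.1 rad)) or (value of joint cover4 above 0.9 rad and not (value of joint any of cover1, cover2, cover3 above 0.1 rad))) and velocity of joint cover1 between -0.05 and 0.05 rad/s and velocity of joint cover2 between -0.05 and 0.05 rad/s and velocity of joint cover3 between -0.05 and 0.05 rad/s and velocity of joint cover4 between -0.05 and 0.05 rad/s); the robot touches nothing.
It fails at once if a bystander is lifted, pushed or knocked over (moved more than 20 mm or tipped more than 0.3 rad) (distance of any of weight, jar, case, tape, beaker, dispenser from where it was at the start of the episode above 0.02 m or angle between any of weight, jar, case, tape, beaker, dispenser's own z axis and vertical above 0.3 rad).
It also fails if it takes over 40 s, if anything falls off the work surface, if the arm or the gripper's body presses on something with over 40 N, if the wrist force passes 120 N, or if a joint passes its speed limit or range.

## Working session

There is one attempt and no reset: what is moved stays moved. The work goes in short steps, Python scripts to look and compute and a tool call to move; the robot and the scene stay as the last step left them, time stands still between calls to the robot, and variables do not carry over. Pictures are saved under pics/ and viewed, about 8 in all and at most 12, crops included, and the job is handed in when it is done.

Besides the shell and the picture viewer there is one more tool, called after "Call:" as name(argument=value, ...) on one line, values as JSON. move_arm: Moves the arm, as the interface text tells. Its arguments: {"type":"object","properties":{"series":{"type":"array"}},"required":["series"]}

```bash
mkdir -p pics; python3 - <<'E'
from plant import *
import cv2
s=state();print(s['time'],s['ee_pos'],s['tcp_rot'],s['gripper_width'],grip_point_offset)
for n in('scene','side'):
    cv2.imwrite(f'pics/{n}0.png',grab_frame(n)[:,:,::-1]);print(n,camera_info(n))
E
```

```text
0.0 [0.20310808 0.48337371 0.23045183] [-0.69247729  0.69385762 -0.13984849  0.13956795] 0.08522910015387979 0.0187
scene {'fx': 550.2865895467603, 'fy': 550.2865895467603, 'cx': 322.4358213969973, 'cy': 241.50208922149835, 'k1': -0.10418994314271082, 'rvec': array([ 2.05081365,  1.18646058, -0.52217589]), 'tvec': array([-0.25894569, -0.24375444,  1.81579616])}
side {'fx': 583.0118876161894, 'fy': 583.0118876161894, 'cx': 320.96591594401986, 'cy': 233.3436084985178, 'k1': -0.04065372318571468, 'rvec': array([ 0.48786776, -2.54305393,  1.38281975]), 'tvec': array([0.47718991, 0.16998576, 1.17270261])}
```

View pics/scene0.png

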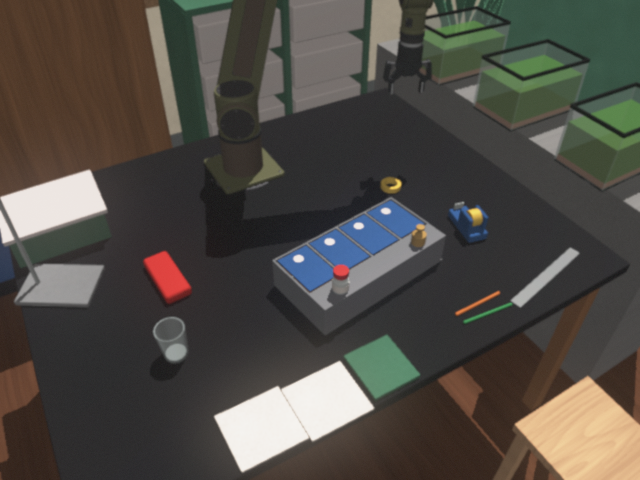

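View pics/side0.png

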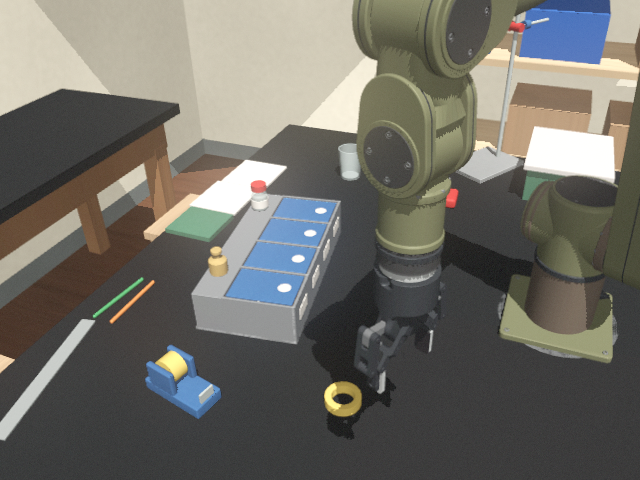

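The scene view shows the white marks at about (386,211), (358,226), (330,241) and (299,258). In the side view they are at (284,288), (298,259), (311,234) and (321,211). The weight and jar stand on the back ledge, and the tape lies near the +y end.

```bash
cat > h.py <<'E'
import cv2,numpy as np
from plant import *
def ray(n,uv):
    c=camera_info(n);K=np.array([[c['fx'],0,c['cx']],[0,c['fy'],c['cy']],[0,0,1]])
    p=cv2.undistortPoints(np.array(uv,float).reshape(-1,1,2),K,np.array([c['k1'],0,0,0.]))[:,0]
    R=cv2.Rodrigues(c['rvec'])[0];d=np.c_[p,np.ones(len(p))]@R
    return -R.T@c['tvec'],d
def plane(n,uv,z):
    o,d=ray(n,uv);return o+d*((z-o[2])/d[:,2])[:,None]
def cent(im,uv,w=11):
    out=[]
    for u,v in uv:
        c=im[v-w:v+w+1,u-w:u+w+1].astype(int);m=((c[...,0]>130)&(c[...,2]>130)).astype(np.uint8)
        n,l,st,ce=cv2.connectedComponentsWithStats(m)
        i=1+np.argmin(np.hypot(*(ce[1:]-w).T)+100*(st[1:,4]<15));out.append(ce[i]+[u-w,v-w])
    return out
E
python3 - <<'E'
from h import *
from scipy.spatial.transform import Rotation as Ro
for n,g in(('scene',[(386,211),(358,226),(330,241),(299,258)]),('side',[(284,288),(298,259),(311,234),(321,211)])):
    im=cv2.imread(f'pics/{n}0.png')[:,:,::-1];c=cent(im,g);P=plane(n,c,.09);print(n,np.round(c,1).tolist(),P.round(4).tolist(),np.linalg.norm(np.diff(P,axis=0),axis=1).round(4))
s=state();q=s['tcp_rot'];print(Ro.from_quat(np.roll(q,-1)).as_matrix().round(3))
E
```

```text
scene [[385.4, 210.7], [358.3, 225.4], [329.2, 241.3], [298.1, 258.3]] [[0.5051, 0.2072, 0.09], [0.5205, 0.1089, 0.09], [0.5359, 0.01, 0.09], [0.5515, -0.0889, 0.09]] [0.0995 0.1001 0.1001]
side [[283.9, 287.3], [297.5, 258.2], [309.8, 232.6], [320.4, 210.1]] [[0.5058, 0.2089, 0.09], [0.5215, 0.11, 0.09], [0.5367, 0.0106, 0.09], [0.5524, -0.089, 0.09]] [0.1001 0.1005 0.1008]
[[ 0.922 -0.001  0.387]
 [-0.387 -0.002  0.922]
 [ 0.    -1.    -0.002]]
```

Call:
move_arm(series=[{"fingers": 0, "linear": [0, 0, 0], "turn": -0.138}, {"fingers": 0, "linear": [0, 0, 0], "turn": -0.138}, {"fingers": 0, "linear": [0, 0, 0], "turn": -0.138}, {"fingers": 0, "linear": [0, 0, 0], "turn": -0.138}, {"fingers": 0, "linear": [0, 0, 0], "turn": 0}])

```text
time: 0.6
ee_pos: [0.2032, 0.4836, 0.2308]
tcp_rot: [-0.705, 0.705, 0.054, -0.055]
contact_force: [-0.5, -0.1, -0.4]
gripper_width: 0.0123
```

```bash
cat > st.py <<'E'
from h import *
from scipy.spatial.transform import Rotation as Ro
s=state();R=Ro.from_quat(np.roll(s['tcp_rot'],-1)).as_matrix();p=s['ee_pos']
print(s['time'],p.round(4),s['joints'].round(3) if hasattr(s['joints'],'round') else s['joints'],s['gripper_width'],np.round(s['contact_force'],1))
print(R.round(3).tolist())
M=np.array([[.5055,.208],[.521,.1095],[.5363,.0103],[.552,-.089]])
for m in M: print(((np.r_[m,.09]-p)@R*1000).round(1))
E
python3 st.py
```

```text
0.6 [0.2032 0.4836 0.2308] [ 1.173  0.26  -0.139  1.173 -0.     1.019] 0.012339430089417949 [-0.5 -0.1 -0.4]
[[0.988, -0.0, -0.153], [0.153, -0.001, 0.988], [-0.001, -1.0, -0.001]]
[ 256.5  141.  -318.6]
[ 256.7  141.1 -418.3]
[ 256.7  141.2 -518.7]
[ 256.9  141.3 -619.2]
```

Call:
move_arm(series=[{"fingers": 0, "linear": [25.2, 9, -31.8], "turn": 0}, {"fingers": 0, "linear": [25.2, 9, -31.8], "turn": 0}, {"fingers": 0, "linear": [25.2, 9, -31.8], "turn": 0}, {"fingers": 0, "linear": [25.2, 9, -31.8], "turn": 0}, {"fingers": 0, "linear": [25.2, 9, -31.8], "turn": 0}, {"fingers": 0, "linear": [25.2, 9, -31.8], "turn": 0}, {"fingers": 0, "linear": [25.2, 9, -31.8], "turn": 0}, {"fingers": 0, "linear": [25.2, 9, -31.8], "turn": 0}, {"fingers": 0, "linear": [25.2, 9, -31.8], "turn": 0}, {"fingers": 0, "linear": [25.2, 9, -31.8], "turn": 0}, {"fingers": 0, "linear": [0, 0, 0], "turn": 0}, {"fingers": 0, "linear": [0, 0, 0], "turn": 0}])

```text
time: 1.8
ee_pos: [0.5012, 0.2076, 0.1406]
tcp_rot: [-0.705, 0.705, 0.052, -0.054]
contact_force: [0.1, -0.4, 0.5]
gripper_width: 0.0001
```

```bash
python3 st.py; python3 -c "
from h import *
cv2.imwrite('pics/side1.png',grab_frame('side')[:,:,::-1])"
```

```text
1.8 [0.5012 0.2076 0.1406] [ 0.392  0.345 -0.262  0.966  0.     0.243] 9.903100189340326e-05 [ 0.1 -0.4  0.5]
[[0.989, -0.002, -0.149], [0.149, -0.0, 0.989], [-0.002, -1.0, 0.0]]
[ 4.4 50.6 -0.3]
[   5.    50.6 -100. ]
[   5.3   50.6 -200.3]
[   6.    50.6 -300.9]
```

View pics/side1.png

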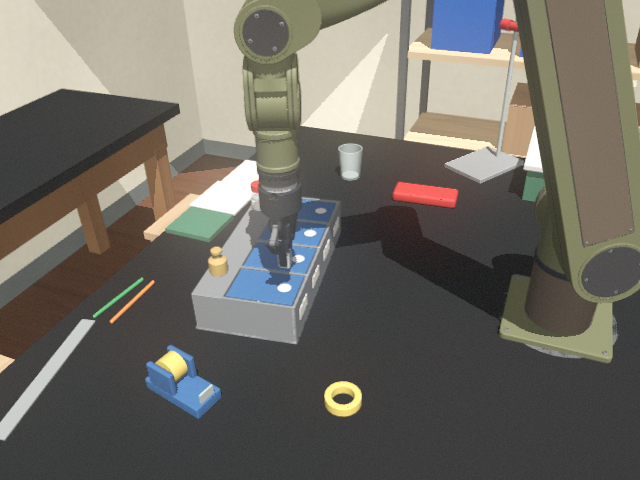

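The fingertip at (285,265) hangs about 50 mm above mark 1 (284,288), which agrees with the measurement. Pressing cover 1 now.

Call:
move_arm(series=[{"fingers": 0, "linear": [0, 23, 0], "turn": 0}, {"fingers": 0, "linear": [0, 22, 0], "turn": 0}, {"fingers": 0, "linear": [0, 0, 0], "turn": 0}, {"fingers": 0, "linear": [0, 3, 0], "turn": 0}, {"fingers": 0, "linear": [0, 2, 0], "turn": 0}, {"fingers": 0, "linear": [0, 2, 0], "turn": 0}, {"fingers": 0, "linear": [0, 2, 0], "turn": 0}])

```text
time: 2.55
ee_pos: [0.5019, 0.2091, 0.0892]
tcp_rot: [0.705, -0.705, -0.055, 0.054]
contact_force: [-6.3, -1.5, 21.2]
gripper_width: 0.0002
```

Cover 1 resists with 21 N and the tip stays at 89 mm, so that bay is packed. Next is cover 2.

Call:
move_arm(series=[{"fingers": 0, "linear": [0, -26, 0], "turn": 0}, {"fingers": 0, "linear": [0.2, 0, -34], "turn": 0}, {"fingers": 0, "linear": [0.2, 0, -33], "turn": 0}, {"fingers": 0, "linear": [0.2, 0, -33], "turn": 0}, {"fingers": 0, "linear": [0, 0, 0], "turn": 0}, {"fingers": 0, "linear": [0, 17, 0], "turn": 0}, {"fingers": 0, "linear": [0, 3, 0], "turn": 0}, {"fingers": 0, "linear": [0, 2, 0], "turn": 0}, {"fingers": 0, "linear": [0, 2, 0], "turn": 0}, {"fingers": 0, "linear": [0, 2, 0], "turn": 0}, {"fingers": 0, "linear": [0, 0, 0], "turn": 0}])

```text
time: 3.65
ee_pos: [0.5172, 0.1102, 0.0875]
tcp_rot: [0.705, -0.705, -0.055, 0.055]
contact_force: [-0.8, 0.9, 0.2]
gripper_width: -0.0001
```

Call:
move_arm(series=[{"fingers": 0, "linear": [0, 2, 0], "turn": 0}, {"fingers": 0, "linear": [0, 0, 0], "turn": 0}])

```text
time: 3.85
ee_pos: [0.5173, 0.1101, 0.0854]
tcp_rot: [0.705, -0.705, -0.055, 0.054]
contact_force: [-0.5, 1.3, 1.6]
gripper_width: 0.0001
```

```bash
python3 st.py
```

```text
3.85 [0.5173 0.1101 0.0854] [ 0.209  0.372 -0.382  0.816  0.001  0.055] 7.679357339061928e-05 [-0.5  1.3  1.6]
[[0.988, 0.0, -0.154], [0.154, 0.001, 0.988], [0.0, -1.0, 0.001]]
[ 3.4 -4.6 98.5]
[ 3.5 -4.6 -1.2]
[   3.4   -4.7 -101.5]
[   3.6   -4.8 -202.1]
```

Cover 2 yields at about 1.6 N with the tip 4.6 mm below level, so it's the free one. I'll push it open along an arc.

Call:
move_arm(series=[{"fingers": 0, "linear": [-2, 5, 0], "turn": 0}, {"fingers": 0, "linear": [-2, 5, 0], "turn": 0}, {"fingers": 0, "linear": [-2, 5, 0], "turn": 0}, {"fingers": 0, "linear": [-2, 5, 0], "turn": 0}, {"fingers": 0, "linear": [0, 0, 0], "turn": 0}, {"fingers": 0, "linear": [2, 4, 0], "turn": 0}, {"fingers": 0, "linear": [2, 4, 0], "turn": 0}, {"fingers": 0, "linear": [0, 0, 0], "turn": 0}])

```text
time: 4.65
ee_pos: [0.5131, 0.1091, 0.0565]
tcp_rot: [-0.705, 0.705, 0.054, -0.055]
contact_force: [0.3, 0.9, -0.7]
gripper_width: 0.0
```

```bash
python3 st.py; python3 -c "
from h import *
cv2.imwrite('pics/side2.png',cv2.resize(grab_frame('side')[130:350,160:400,::-1],None,fx=2.5,fy=2.5))"
```

```text
4.65 [0.5131 0.1091 0.0565] [ 0.209  0.397 -0.431  0.743 -0.     0.055] 4.746437329675308e-06 [ 0.3  0.9 -0.7]
[[0.988, -0.001, -0.154], [0.154, -0.0, 0.988], [-0.001, -1.0, -0.0]]
[  7.6 -33.5  98.9]
[  7.8 -33.5  -0.8]
[   7.7  -33.5 -101.1]
[   8.   -33.5 -201.7]
```

View pics/side2.png

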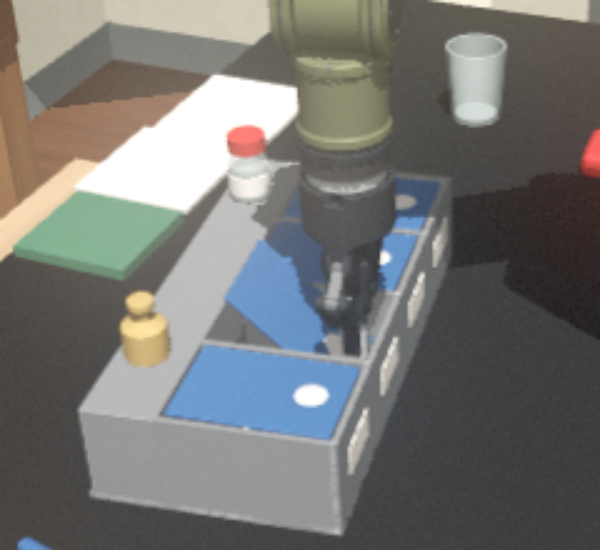

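Cover 2 is tilting into its bay, with its far edge raised. The gripper is clear of the raised half, and the other covers are level. Carrying on down.

Call:
move_arm(series=[{"fingers": 0, "linear": [2, 4, 0], "turn": 0}, {"fingers": 0, "linear": [2, 4, 0], "turn": 0}, {"fingers": 0, "linear": [2, 4, 0], "turn": 0}, {"fingers": 0, "linear": [2, 4, 0], "turn": 0}, {"fingers": 0, "linear": [0, 0, 0], "turn": 0}])

```text
time: 5.2
ee_pos: [0.521, 0.1103, 0.0405]
tcp_rot: [-0.705, 0.705, 0.054, -0.055]
contact_force: [0.3, -0.4, -0.1]
gripper_width: -0.0
```

Call:
move_arm(series=[{"fingers": 0, "linear": [2, 2, 0], "turn": 0}, {"fingers": 0, "linear": [0, 0, 0], "turn": 0}])

```text
time: 5.4
ee_pos: [0.5218, 0.1105, 0.0394]
tcp_rot: [-0.705, 0.705, 0.054, -0.055]
contact_force: [-3.3, -0.7, 5.0]
gripper_width: -0.0
```

```bash
python3 st.py
```

```text
5.4 [0.5218 0.1105 0.0394] [ 0.209  0.431 -0.429  0.713  0.     0.054] -3.3392551670304404e-05 [-3.3 -0.7  5. ]
[[0.988, -0.003, -0.154], [0.154, -0.0, 0.988], [-0.003, -1.0, 0.0]]
[ -1.2 -50.6  98.9]
[ -1.1 -50.6  -0.8]
[  -1.2  -50.6 -101.2]
[  -0.9  -50.6 -201.8]
```

Call:
move_arm(series=[{"fingers": 0, "linear": [1, 1, 0], "turn": 0}, {"fingers": 0, "linear": [1, 1, 0], "turn": 0}, {"fingers": 0, "linear": [0, 0, 0], "turn": 0}])

```text
time: 5.7
ee_pos: [0.5221, 0.1105, 0.0389]
tcp_rot: [-0.705, 0.705, 0.053, -0.056]
contact_force: [-10.1, -1.3, 20.5]
gripper_width: -0.0001
```

It's hard against its stop: 23 N and no further motion. Retracting outward, then straight up.

Call:
move_arm(series=[{"fingers": 0, "linear": [-4, -4, 0], "turn": 0}, {"fingers": 0, "linear": [-6, -8, 0], "turn": 0}, {"fingers": 0, "linear": [0, -20, 0], "turn": 0}, {"fingers": 0, "linear": [0, -30, 0], "turn": 0}, {"fingers": 0, "linear": [0, -40, 0], "turn": 0}, {"fingers": 0, "linear": [-20, -40, 0], "turn": 0}, {"fingers": 0, "linear": [-40, -20, 0], "turn": 0}, {"fingers": 0, "linear": [-45, 0, 0], "turn": 0}, {"fingers": 0, "linear": [-45, 0, 0], "turn": 0}, {"fingers": 0, "linear": [0, 0, 0], "turn": 0}, {"fingers": 0, "linear": [0, 0, 0], "turn": 0}])

```text
time: 6.8
ee_pos: [0.3663, 0.0863, 0.1997]
tcp_rot: [0.705, -0.705, -0.055, 0.054]
contact_force: [1.4, 0.0, 0.7]
gripper_width: 0.0003
```

```bash
python3 st.py; python3 -c "
from h import *
a=grab_frame('side')[130:350,160:400,::-1];b=grab_frame('scene')[150:370,240:480,::-1]
cv2.imwrite('pics/end.png',cv2.resize(np.vstack([a,b]).copy() if 0 else np.hstack([a,b]),None,fx=1.6,fy=1.6))"
```

```text
6.8 [0.3663 0.0863 0.1997] [ 0.231  0.022 -0.512  1.035 -0.     0.077] 0.0002613591290601328 [1.4 0.  0.7]
[[0.988, 0.001, -0.154], [0.154, 0.0, 0.988], [0.002, -1.0, 0.0]]
[156.1 109.9  98.9]
[156.3 109.9  -0.8]
[ 156.2  109.9 -101.2]
[ 156.4  109.9 -201.8]
```

View pics/end.png

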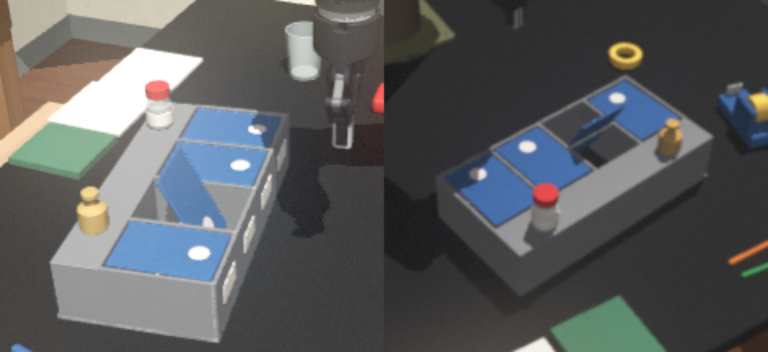

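Cover 2 stands steeply open in both views, the other three are level, and the weight and jar are where they were. I'll check the tilt from the raised edge's corners, at about (259,244) and (274,222) in the full side image.

```bash
python3 - <<'E'
from h import *
ex=np.array([.988,.154,0]);ey=np.array([-.154,.988,0]);piv=np.array([.521,.1095,.0875])+.038*ex
c=camera_info('side');K=np.array([[c['fx'],0,c['cx']],[0,c['fy'],c['cy']],[0,0,1]])
for t in(.7,.9,1.0,1.1):
    P=[piv+.066*(np.cos(t)*ex+np.sin(t)*np.array([0,0,1]))+s*.045*ey for s in(1,-1)]
    print(t,cv2.projectPoints(np.array(P),c['rvec'],c['tvec'],K,np.array([c['k1'],0,0,0.]))[0][:,0].round(1).tolist())
E
```

```text
0.7 [[248.7, 249.3], [262.8, 226.0]]
0.9 [[252.7, 246.0], [266.7, 222.8]]
1.0 [[255.1, 244.7], [269.0, 221.6]]
1.1 [[257.7, 243.7], [271.4, 220.5]]
```

The corners match a tilt of about 1.1 rad, so I'm handing in.

```bash
python3 -c "
from plant import *
print(finish_job(), state()['time'])"
```

```text
the job is handed in; nothing more can be done
the job is handed in; nothing more can be done
```

Cover 2 was over the free bay. I pushed it fully open, left it standing open and handed the job in at about 7 s of the 40 s allowed; no verdict is reported.

- **Finding it:** I located the four marks in both cameras, which agreed to within 2 mm. Cover 1 resisted with 21 N and stayed up, so its bay is packed. Cover 2 gave way at about 2 N. I did not press covers 3 and 4.
- **Opening it:** I pushed the marked end of cover 2 down until it stopped at about 23 N, then withdrew the arm.
- **Last checks:** In the last pictures the raised corners of cover 2 match a tilt of about 1.1 rad. The other three covers look level, and the weight and jar look unmoved. The arm is clear of the box; the force reading there was about 1.5 N, close to the sensor noise I saw in free air.
- **Disagreements:** None of the checks failed or disagreed.

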